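# Lay up and press a medal blank in the jeweller's lever press

### The arm

A 7-joint arm with a two-finger parallel gripper is mounted at the origin on the work surface. World frame = base frame: x ahead of the robot, y to its left, z up, the work surface at z = 0. Lengths are in m, angles in rad, forces in N, time in s.
With the tool pointing down it reaches from about 0.375 to 0.925 m from the base axis. Payload 3.1 kg.
Tool frame: the origin (TCP) lies between the finger pads; the fingertips stand 19 mm ahead of it and the grasp point (between the pads) is the TCP; z points along the fingers, y is the line along which they close (so a half turn about z gives the same grasp; the last joint's range is limited). The gripper opens to 85 mm and grips with 20 to 120 N. Pads are 22 mm wide; open, the fingers measure 114 mm over their backs; the gripper's body (76 mm by 85 mm) begins 54 mm behind the grasp point. The pads swing forward as they close: fully open they stand 13 mm farther back than shut.
Start: joints at [-1.239, 0.383, 0.044, 1.598, -0.018, 1.161, -0.05], TCP at [0.271, 0.591, 0.25] pointing down, gripper open.
Joint ranges: [-2.61, 2.61], [-0.41, 2.15], [-1.48, 1.57], [0, 2.5], [-1.57, 4.71], [0.05, 1.97], [-2.85, 2.85]. Speed limits (rad/s): [2.79, 2.79, 3.14, 3.14, 3.14, 3.14, 3.14].

### API

Orientations are given as a unit quaternion [x, y, z, w].
In Python, from bench import move_ptp, movel, move_j, move_gripper, pause, inverse_kinematics, read_camera, camera_params, MotionError, sign_off, look_for, tip_of, read_time_s, read_qpos, read_joint_vel, read_effort, read_eef_pos, read_tcp_rot, read_ft_force, read_ft_torque, read_finger_gap, read_grasp_force gives the robot as it stands. Calls block until the motion is done:
- move_ptp(position, orientation): joint-space move of the TCP to a pose.
- movel(position, orientation=None, speed=0.15): straight line of the TCP; orientation=None keeps the orientation; speed is the mean speed in m/s.
- move_j(angles): joint-space move.
- move_gripper(opening, effort=None): finger opening in m; effort is the grip in N (None keeps the last); returns when the fingers have stopped.
- pause(seconds).
- inverse_kinematics(position, orientation): joint angles nearest the present ones, or None.
- read_camera(name): name is "side" or "top" or "wrist"; returns the picture (480x640x3 uint8, red, green, blue); there is no depth.
- camera_params(name): a dict with "K" (3x3 intrinsics, pixels), "camera_from_world" (4x4, takes a point from world to camera coordinates). Camera axes: x right, y down, z forward; pixel columns grow to the right and rows downward; lengths in m; the calibration is good to about 2 mm. A picture is of the moment at which its call begins: read the wrist's pose just before it. camera_params takes no time and is no camera call; for the wrist camera it gives the pose at the moment of the call.
A pose or a line that the arm cannot do raises MotionError and nothing moves.
- sign_off(): hands the job in; it is judged then, once.
Trained networks look in the newest picture that a camera, given by its name, has taken for a name from the list of things; names that differ only in an ending like _2 or _b are one class to them, and where a whole thing is asked for, a point or a joint stands for the part that bears it (a point fixed in the world has none). Each returns a list of dicts, best first, with "confidence" (0 to 1); they miss things now and then, are a little off and sometimes report something else, mostly with a low value. They report only what shows in the picture. A call takes as long as a camera call. They do not tell look-alikes from the thing itself.
- look_for(camera, name): "at" ([column, row] in pixels, amid what is visible of it).
- tip_of(camera, name): "at" ([column, row] in pixels: a listed point, or the origin of a listed thing).
Readings, each from a call of its own:
- read_time_s(): time.
- read_qpos(): joint angles.
- read_joint_vel(): joint speeds.
- read_effort(): joint torques, N m.
- read_eef_pos(): TCP position.
- read_tcp_rot(): TCP orientation.
- read_ft_force(): force on the tool from outside, world axes, zero at the start.
- read_ft_torque(): the same for the moment, N m.
- read_finger_gap(): finger opening in m.
- read_grasp_force(): force on a finger pad.
Only numpy, scipy, OpenCV 4.12 (cv2) and the standard library are available. Lean on these libraries where they do the work, as an engineer would, in place of code of your own. Each camera call takes 0.05 s, during which the arm holds its last target. There are 200 camera calls.

### The job

On the round bed of the lever press, lay the larger brass blank flat and centred, let go of it, then lay the thick rubber pad centred on top of it, setting both down gently rather than dropping them. Pull the sprung lever all the way down to its stop so that its foot presses on the pad, hold it there for about a second, then ease the lever slowly back up to its rest without letting it spring back. Leave the finished stack centred on the bed, and leave the small brass disc and the other bench things where they are.

Things in the scene. Friction and masses are not known exactly. Their poses are not given: they have to be found in the camera images.
- blank: large plain brass disc, 50 mm diameter, 8 mm thick, 0.13 kg, lying flat on the bench; origin at the centre of its underside, z up
- pad: black rubber disc, 58 mm diameter, 14 mm thick, 0.06 kg, lying flat on the bench; origin at the centre of its underside, z up
- bed (a point): centre of the top face of the press's round steel bed (90 mm diameter, top 45 mm above the bench). Axes are the press's own: x points level from the bed towards the hinge posts, y is parallel to the hinge axis, z up. The press's grey base plate, 20 mm high, reaches 65 mm to -x, 140 mm to +x and 60 mm to either y side of this point. The press stays put
- hinge (a point): the lever's hinge axis at mid width: 95 mm to +x of the bed centre and 25 mm above the bed's top (70 mm above the bench); same axes as bed. Two posts stand beside it, up to 84 mm above the bench and 33 mm to either side
- lever (a joint): angle of the press lever in rad: 0 = at rest, leaning back past upright (13 degrees), away from the bed; 1.8 = fully down at its stop, with its arm level over the bed. A spring returns it to 0; the pull at the handle is up to about 15 N. When fully down the handle is 90 mm to the -x side of the bed centre, beyond the bed, and 115 mm above the bench
- grip (a point): centre of the black T-handle at the lever's end: a crosswise cylinder 40 mm long (parallel to the hinge axis, so it can be pinched end to end from above), 24 mm diameter, on a 12 mm bar. It moves on a 190 mm circle about the hinge axis, in the upright plane through bed and hinge; at rest it is about 181 mm to +x of the bed centre and 241 mm above the bench
- foot: steel pressing foot carried by the lever, a 30 mm diameter ball end on a 16 mm stem that is sprung in the lever (gives up to 20 mm); origin at the centre of the ball end, 95 mm from the hinge axis. It comes down on the middle of the bed; with blank and pad in place it meets the pad about 0.13 rad before the lever's stop and gives about 12 mm
- spare: small plain brass disc, 32 mm diameter, 6 mm thick, not needed; origin at the centre of its underside
- pliers: small pliers, 140 mm long, 50 mm wide, 12 mm high, lying on the bench, not needed; origin under the pivot, jaws to +x
- block: grey soldering block, 70 x 100 x 25 mm, not needed; origin at the centre of its underside
- jar: glass jar with a lid, 70 mm diameter, 70 mm high, not needed; origin at the centre of its underside
Not all that is in view belongs to the job. Leave any orange, pink or white look-alike of the blank alone.

How it is judged:
On the way, in this order (a step that is already met when the one before it is completed fails the run):
1. the large blank lies flat on the bed, within 6 mm of its centre, let go (horizontal distance between blank and bed below 0.006 m and z of blank in the frame of bed between -0.003 and 0.003 m and angle between blank's own z axis and vertical below 0.08 rad and contact force between the fingers and blank below 0.1 N and linear speed of blank below 0.03 m/s), for 0.2 s.
2. the pad lies flat on the blank, within 8 mm of the bed's centre, the blank still centred, let go (horizontal distance between blank and bed below 0.006 m and z of blank in the frame of bed between -0.003 and 0.003 m and angle between each of blank, pad's own z axis and vertical below 0.08 rad and horizontal distance between pad and bed below 0.008 m and z of pad in the frame of bed between 0.005 and 0.011 m and contact force between the fingers and pad below 0.1 N and linear speed of pad below 0.03 m/s), for 0.2 s.
3. the lever is down at its stop (above 1.74 rad), its foot pressing on the pad with over 4 N, for half a second (value of joint lever above 1.74 rad and contact force between foot and pad above 4 N), for 0.5 s.
At the end, for the whole second after the job is handed in: The large blank lies flat on the bed within 6 mm of its centre, the pad flat on the blank within 8 mm of the bed's centre, both at rest, and the lever is back at its rest (below 0.1 rad) (horizontal distance between blank and bed below 0.006 m and z of blank in the frame of bed between -0.003 and 0.003 m and angle between each of blank, pad's own z axis and vertical below 0.08 rad and horizontal distance between pad and bed below 0.008 m and z of pad in the frame of bed between 0.005 and 0.011 m and value of joint lever below 0.1 rad and linear speed of each of blank, pad below 0.02 m/s); the robot touches nothing.
It fails at once if the lever springs back (faster than 2 rad/s on its way up) (velocity of joint lever below -2 rad/s).
It fails at once if the blank or the pad is dropped or slammed onto the bed (faster than 0.5 m/s close above it) ((horizontal distance between blank and bed below 0.04 m and z of blank in the frame of bed below 0.05 m and linear speed of blank above 0.5 m/s) or (horizontal distance between pad and bed below 0.04 m and z of pad in the frame of bed below 0.05 m and linear speed of pad above 0.5 m/s)).
It fails at once if the small disc, pliers, block or jar is moved by more than 30 mm (distance of any of spare, pliers, block, jar from where it was at the start of the episode above 0.03 m).
It also fails if it takes over 72 s, if anything falls off the work surface, if the arm or the gripper's body presses on something with over 40 N, if the wrist force passes 120 N, or if a joint passes its speed limit or range.

## Working session

There is one attempt and no reset: what is moved stays moved. The work goes in short steps, each a Python script; the robot and the scene stay as the last script left them, time stands still between calls to the robot, and variables do not carry over. Pictures are saved under pics/ and viewed, at most 10 in all, crops included, and the job is handed in when it is done.

```bash
ls; mkdir -p pics; cat > h.py <<'E'
import numpy as np, cv2
from bench import *
def save(im,n): cv2.imwrite(f'pics/{n}.png',cv2.cvtColor(im,cv2.COLOR_RGB2BGR))
def proj(cam,p,P=None):
    P=P or camera_params(cam); c=np.array(P["camera_from_world"])@np.r_[p,1]; u=np.array(P["K"])@c[:3]; return u[:2]/u[2]
def ray(cam,px,P=None):
    P=P or camera_params(cam); M=np.array(P["camera_from_world"]); R,t=M[:3,:3],M[:3,3]
    d=R.T@np.linalg.solve(np.array(P["K"]),np.r_[px,1]); return -R.T@t,d/np.linalg.norm(d)
def onz(cam,px,z,P=None):
    o,d=ray(cam,px,P); return o+d*(z-o[2])/d[2]
def tri(rays):
    A=sum(np.eye(3)-np.outer(d,d) for o,d in rays); b=sum((np.eye(3)-np.outer(d,d))@o for o,d in rays)
    return np.linalg.solve(A,b)
E
python3 - <<'E'
from h import *
np.set_printoptions(precision=4,suppress=True)
ims=[]
for c in ["side","top","wrist"]:
    im=read_camera(c); save(im,c+'0'); ims.append(im)
    o,d=ray(c,[320,240]); print(c,o,d)
    for n in ["blank","pad","bed","hinge","grip","spare","pliers","block","jar","lever","foot"]:
        f=tip_of if n in("bed","hinge","grip","blank","pad") else look_for
        try: print(c,n,[(np.round(r["at"],1).tolist(),round(r["confidence"],2)) for r in f(c,n)][:4])
        except Exception as e: print(c,n,e)
print(read_tcp_rot(),read_time_s())
E
```

```text
pics
side [ 0.025  -0.8109  0.9385] [ 0.4734  0.5659 -0.675 ]
side blank [([376.7, 345.8], 0.96), ([348.1, 375.7], 0.85), ([358.6, 422.9], 0.66), ([398.0, 391.8], 0.6)]
side pad [([306.8, 347.2], 0.76)]
side bed [([270.6, 244.3], 0.79)]
side hinge [([233.0, 249.6], 0.82)]
side grip [([187.3, 199.5], 0.88), ([355.0, 310.0], 0.28)]
side spare [([352.6, 308.2], 0.51)]
side pliers [([388.2, 254.2], 0.82)]
side block [([433.7, 325.9], 0.63), ([348.3, 375.3], 0.17)]
side jar [([336.3, 207.1], 0.71)]
side lever [([211.6, 233.0], 0.94)]
side foot [([216.7, 221.0], 0.78)]
top [ 0.4639 -0.1699  1.1773] [ 0.0958  0.004  -0.9954]
top blank [([450.2, 264.2], 0.98), ([407.1, 281.0], 0.8), ([404.6, 329.6], 0.7), ([396.9, 242.1], 0.57)]
top pad [([358.7, 291.1], 0.83)]
top bed [([232.8, 241.5], 0.66)]
top hinge [([228.4, 291.0], 0.93)]
top grip [([204.8, 339.2], 0.9)]
top spare [([352.9, 227.2], 0.65)]
top pliers [([317.9, 153.4], 0.64), ([352.9, 225.3], 0.26)]
top block [([418.3, 186.0], 0.67)]
top jar [([231.7, 141.4], 0.88)]
top lever [([216.1, 319.0], 0.61), ([216.5, 305.3], 0.41)]
top foot [([217.6, 305.4], 0.87)]
wrist [0.2025 0.622  0.3742] [ 0.2612 -0.1199 -0.9578]
wrist blank []
wrist pad []
wrist bed []
wrist hinge []
wrist grip []
wrist spare []
wrist pliers []
wrist block []
wrist jar []
wrist lever []
wrist foot []
[0.2132 0.977  0.     0.    ] 1.8
```

View pics/top0.png

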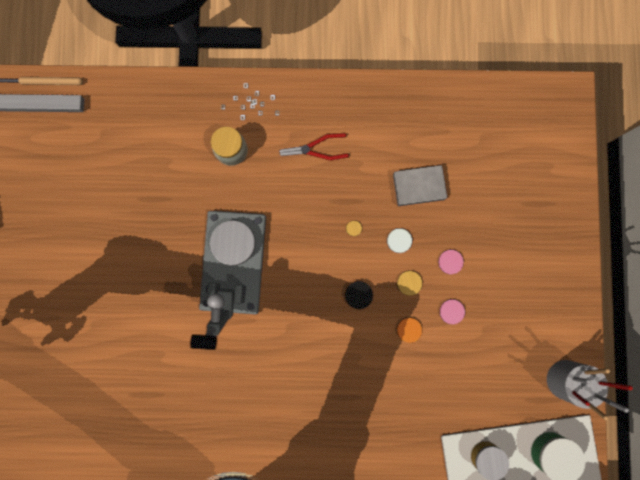

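View pics/side0.png

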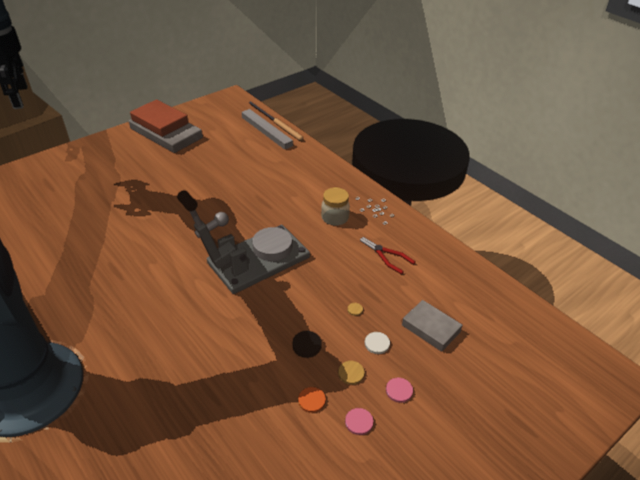

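```bash
python3 - <<'E'
from h import *
np.set_printoptions(precision=4,suppress=True)
S={'blankA':[(376.7,345.8)],'B':[(348.1,375.7)],'C':[(358.6,422.9)],'D':[(398,391.8)],'pad':[(306.8,347.2)],'bed':[(270.6,244.3)],'hinge':[(233,249.6)],'grip':[(187.3,199.5)]}
T={'1':(450.2,264.2),'2':(407.1,281),'3':(404.6,329.6),'4':(396.9,242.1),'pad':(358.7,291.1),'bed':(232.8,241.5),'hinge':(228.4,291),'grip':(204.8,339.2)}
for k,v in S.items(): print('S',k,onz('side',v[0],{'bed':.045,'hinge':.07,'grip':.241}.get(k,0)))
for k,v in T.items(): print('T',k,onz('top',v,{'bed':.045,'hinge':.07,'grip':.241}.get(k,0)))
for k in ('pad','bed','hinge','grip'): print(k,tri([ray('side',S[k][0]),ray('top',T[k])]))
for k,v in dict(spare=(352.9,227.2),pliers=(317.9,153.4),block=(418.3,186),jar=(231.7,141.4)).items(): print(k,onz('top',v,.01))
E
```

```text
S blankA [ 0.5752 -0.3374  0.    ]
S B [ 0.4838 -0.3553  0.    ]
S C [ 0.4329 -0.4423  0.    ]
S D [ 0.5335 -0.4403  0.    ]
S pad [ 0.4635 -0.2533  0.    ]
S bed [ 0.555  -0.0046  0.045 ]
S hinge [0.4666 0.009  0.07  ]
S grip [0.387  0.0176 0.241 ]
T 1 [ 0.5299 -0.4355  0.    ]
T 2 [ 0.4941 -0.3462  0.    ]
T 3 [ 0.3947 -0.3408  0.    ]
T 4 [ 0.5746 -0.3252  0.    ]
T pad [ 0.4722 -0.2463  0.    ]
T bed [0.5678 0.0091 0.045 ]
T hinge [0.4689 0.0112 0.07  ]
T grip [0.3894 0.0195 0.241 ]
pad [ 0.471  -0.2463 -0.0133]
bed [0.5685 0.0132 0.0244]
hinge [0.4686 0.0119 0.0667]
grip [0.3888 0.0203 0.2384]
spare [ 0.6036 -0.233   0.01  ]
pliers [ 0.7583 -0.1587  0.01  ]
block [ 0.6915 -0.3685  0.01  ]
jar [0.7819 0.0226 0.01  ]
```

The top view shows the brass blank at (410,282), the pad at (359,295), the press bed at (232,242) and the handle at (204,342). The side view agrees: blank (352,372), pad (307,344), bed (272,243), handle (187,201). The pink, orange and white discs are decoys. Next I refine these positions with the wrist camera.

```bash
cat >> h.py <<'E'
def q(deg):  # tool down, closing axis (tool y) at world angle deg
    a=np.radians(90-deg)/2; return [float(np.sin(a)),float(np.cos(a)),0.,0.]
def qbest(p,deg):
    c=[]; now=np.array(read_qpos())
    for d in (deg,deg+180):
        j=inverse_kinematics(list(map(float,p)),q(d))
        if j is not None: c.append((np.abs(np.array(j)-now).max(),d))
    return q(min(c)[1])
def seg(im,P,est,kind,R):
    """largest blob of the kind near the expected pixel -> ellipse"""
    hsv=cv2.cvtColor(im,cv2.COLOR_RGB2HSV)
    m={'brass':cv2.inRange(hsv,(18,90,60),(32,255,255)),'black':cv2.inRange(hsv,(0,0,0),(179,255,45)),
       'grey':cv2.inRange(hsv,(0,0,70),(179,60,255))}[kind]
    m=cv2.morphologyEx(m,cv2.MORPH_OPEN,np.ones((5,5),np.uint8))
    u=proj('wrist',est,P); cs,_=cv2.findContours(m,cv2.RETR_EXTERNAL,cv2.CHAIN_APPROX_NONE)
    cs=[c for c in cs if cv2.contourArea(c)>R]
    if not cs: return None
    c=max(cs,key=lambda c:cv2.pointPolygonTest(c,tuple(map(float,u)),True))
    return cv2.fitEllipse(cv2.convexHull(c))
E
python3 - <<'E'
from h import *
np.set_printoptions(precision=4,suppress=True)
o=[]
for i,(x,y) in enumerate([(.47,-.27),(.51,-.33),]):
    p=[x,y,.27]; move_ptp(p,qbest(p,145)); P=camera_params('wrist'); im=read_camera('wrist'); save(im,f'w{i}')
    print(read_time_s(),np.array(read_eef_pos()))
    r={}
    for n,e,k in (('blank',[.489,-.35,.008],'brass'),('pad',[.468,-.25,.014],'black')):
        el=seg(im,P,e,k,800); nn=look_for('wrist',n)
        print(n,'exp',proj('wrist',e,P),'ell',el,[(np.round(t['at'],1),t['confidence']) for t in nn][:3])
        if el: r[n]=ray('wrist',el[0],P); print(onz('wrist',el[0],e[2],P))
    o.append(r)
for n in ('blank','pad'):
    if all(n in r for r in o): print(n,tri([r[n] for r in o]))
E
```

```text
4.95 [ 0.4707 -0.2691  0.2699]
blank exp [375.101  253.1247] ell ((378.15869140625, 252.92906188964844), (44.65724563598633, 46.264225006103516), 78.27998352050781) [(array([454.2, 292.5]), 0.84), (array([378.3, 252.7]), 0.82), (array([442.1, 193.6]), 0.82)]
[ 0.4919 -0.3517  0.008 ]
pad exp [306.0673 189.908 ] ell ((319.50091552734375, 457.0178527832031), (314.9783020019531, 648.3841552734375), 90.02571868896484) [(array([301.6, 188. ]), 0.74)]
[ 0.2813 -0.5425  0.014 ]
5.4917 [ 0.5097 -0.33    0.2696]
blank exp [313.1634 227.4059] ell ((316.48828125, 227.53240966796875), (45.935482025146484, 46.60957717895508), 91.08792877197266) [(array([394. , 266.9]), 0.97), (array([319.4, 313.5]), 0.8), (array([316.5, 225.4]), 0.66)]
[ 0.4918 -0.3521  0.008 ]
pad exp [237.8    161.1294] ell ((319.4863586425781, 456.98223876953125), (314.7259521484375, 648.77685546875), 90.00717163085938) [(array([234.6, 159.9]), 0.63)]
[ 0.3189 -0.6045  0.014 ]
blank [ 0.4917 -0.3525  0.0062]
pad [-4.8765 -7.9978 -8.4006]
```

View pics/w0.png

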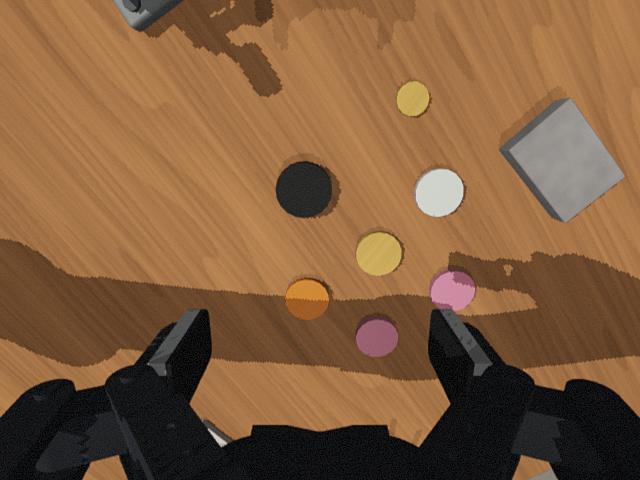

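```bash
sed -i 's/    m=cv2.morph/    m[350:]=0\n    m=cv2.morph/' h.py; python3 - <<'E'
from h import *
np.set_printoptions(precision=4,suppress=True)
# pad from present pose, plus second view; then bed & handle
P=camera_params('wrist'); im=read_camera('wrist'); e=[.468,-.25,.014]; el=seg(im,P,e,'black',800); print(el,onz('wrist',el[0],.014,P))
r1=ray('wrist',el[0],P)
p=[.45,-.22,.27]; move_ptp(p,qbest(p,145)); P=camera_params('wrist'); im=read_camera('wrist'); el=seg(im,P,e,'black',800); print(el,onz('wrist',el[0],.014,P))
print('pad',tri([r1,ray('wrist',el[0],P)]))
R={'bed':[],'grip':[],'hinge':[]}
for i,(x,y,z) in enumerate([(.55,.03,.36),(.48,-.03,.40),(.46,.08,.42)]):
    p=[x,y,z]; move_ptp(p,qbest(p,90)); P=camera_params('wrist'); im=read_camera('wrist'); save(im,f'b{i}')
    print(read_time_s(),np.array(read_eef_pos()),read_qpos())
    e=[.56,.002,.045]; el=seg(im,P,e,'grey',1500); print('exp',proj('wrist',e,P),el)
    if el: print(onz('wrist',el[0],.045,P))
    for n,z in (('bed',.045),('grip',.241),('hinge',.07)):
        for t in tip_of('wrist',n)[:1]:
            print(n,t,onz('wrist',t['at'],z,P)); R[n].append(ray('wrist',t['at'],P))
for n in R:
    if len(R[n])>1: print(n,tri(R[n]))
E
```

```text
((-27.806640625, 1177.8126220703125), (109.67496490478516, 1797.0120849609375), 14.976510047912598) [-3.4977 -3.211   0.014 ]
((461.6295166015625, 419.9373779296875), (42.63937759399414, 227.15585327148438), 167.0550079345703) [ 0.4404 -0.5445  0.014 ]
pad [ 0.5049 -0.2549  0.3609]
7.6167 [0.55   0.028  0.3597] [-0.901   0.1375  0.8616  1.7316 -0.1065  1.322  -1.5914]
exp [340.3285 186.0018] ((332.5191650390625, 198.47288513183594), (115.37320709228516, 212.4402313232422), 3.122347116470337)
[0.5452 0.011  0.045 ]
bed {'at': [333.9, 180.8], 'confidence': 0.86} [0.5661 0.0096 0.045 ]
grip {'at': [329.9, 436.6], 'confidence': 0.63} [0.3865 0.019  0.241 ]
hinge {'at': [329.8, 264.0], 'confidence': 0.55} [0.4718 0.0145 0.07  ]
8.3 [ 0.4799 -0.0297  0.4   ] [-0.9572 -0.1296  0.8698  1.8164  0.0984  1.4091 -1.6781]
exp [292.4084 124.0556] ((286.70599365234375, 141.132080078125), (129.7863006591797, 194.19015502929688), 178.40818786621094)
[0.5398 0.0095 0.045 ]
bed {'at': [287.5, 116.7], 'confidence': 0.86} [0.5685 0.0078 0.045 ]
grip {'at': [259.9, 332.8], 'confidence': 0.58} [0.3873 0.0198 0.241 ]
hinge {'at': [284.9, 198.3], 'confidence': 0.66} [0.4729 0.0114 0.07  ]
9.025 [0.4602 0.08   0.4195] [-1.0428 -0.1492  0.7083  1.8046  0.0994  1.4526 -1.9224]
exp [381.4178 107.2281] ((372.0278015136719, 125.580078125), (105.11296844482422, 247.41781616210938), 4.409109592437744)
[0.538  0.0128 0.045 ]
grip {'at': [381.6, 212.1], 'confidence': 0.52} [0.4687 0.0289 0.241 ]
hinge {'at': [372.8, 180.2], 'confidence': 0.81} [0.4721 0.0123 0.07  ]
bed [0.5675 0.0086 0.0491]
grip [0.4644 0.0223 0.3237]
hinge [0.4721 0.0127 0.0693]
```

View pics/b1.png

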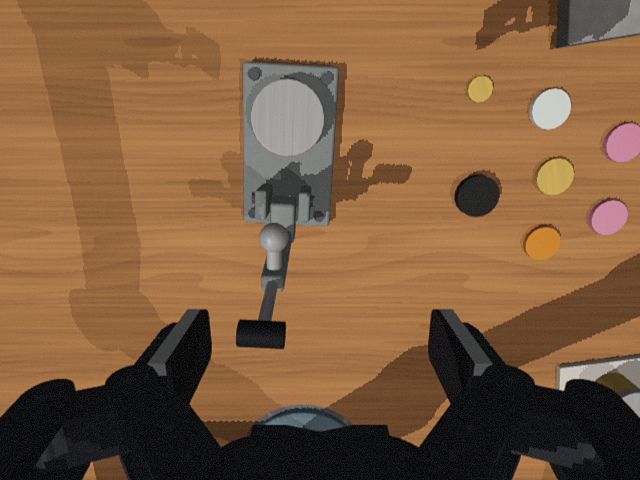

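```bash
python3 - <<'E'
from h import *
from scipy.spatial.transform import Rotation as Ro
np.set_printoptions(precision=4,suppress=True)
def T(p,qq): M=np.eye(4); M[:3,:3]=Ro.from_quat(qq).as_matrix(); M[:3,3]=p; return M
P0=camera_params('wrist'); X=np.array(P0['camera_from_world'])@T(read_eef_pos(),read_tcp_rot())
print(read_tcp_rot(),q(90),q(270))
def PP(p,qq): return {'K':P0['K'],'camera_from_world':X@np.linalg.inv(T(p,qq))}
def ld(n): return cv2.imread(f'pics/{n}.png')
def ell(n,P,e,lo,hi,d=1):
    g=cv2.GaussianBlur(ld(n),(3,3),0).max(axis=2); m=cv2.inRange(g,lo,hi); m=cv2.morphologyEx(m,cv2.MORPH_OPEN,np.ones((7,7),np.uint8))
    u=proj('wrist',e,P); cs,_=cv2.findContours(m,cv2.RETR_EXTERNAL,cv2.CHAIN_APPROX_NONE)
    c=max(cs,key=lambda c:cv2.pointPolygonTest(c,tuple(map(float,u)),True)); return cv2.fitEllipse(cv2.convexHull(c))
# pad; yaw sign decided by the blank's pixel
for yaw in (145,325):
    P=PP([.4707,-.2691,.2699],q(yaw)); print(yaw,proj('wrist',[.4918,-.352,.008],P))
    if np.linalg.norm(proj('wrist',[.4918,-.352,.008],P)-[378,253])<15:
        rs=[]
        for n,p in (('w0',[.4707,-.2691,.2699]),('w1',[.5097,-.33,.2696])):
            P=PP(p,q(yaw)); e=ell(n,P,[.468,-.25,.014],0,60); print('pad',e,onz('wrist',e[0],.014,P)); rs.append(ray('wrist',e[0],P))
        print(tri(rs))
Q=read_tcp_rot(); rs=[]
for n,p in (('b0',[.55,.028,.3597]),('b1',[.4799,-.0297,.4]),('b2',[.4602,.08,.4195])):
    P=PP(p,Q); g=ld(n).max(axis=2); u=proj('wrist',[.563,.008,.045],P).astype(int); print(n,'val',g[u[1],u[0]],'base',g[proj('wrist',[.615,-.03,.02],P).astype(int)[1],proj('wrist',[.615,-.03,.02],P).astype(int)[0]])
    for lo in (110,130):
        e=ell(n,P,[.563,.008,.045],lo,255); print('bed',e,onz('wrist',e[0],.045,P))
    rs.append(ray('wrist',e[0],P))
print(tri(rs))
E
```

```text
[ 1.     -0.0016 -0.0003  0.0003] [0.0, 1.0, 0.0, 0.0] [-1.0, 6.123233995736766e-17, 0.0, 0.0]
145 [253.6993 148.0377]
325 [377.8533 253.5985]
pad ((303.8865661621094, 189.04061889648438), (55.14382553100586, 55.407989501953125), 77.62517547607422) [ 0.4675 -0.2478  0.014 ]
pad ((236.3163604736328, 160.4855499267578), (56.421234130859375, 58.92340087890625), 117.66651916503906) [ 0.4681 -0.247   0.014 ]
[ 0.4682 -0.2474  0.016 ]
b0 val 165 base 83
bed ((281.3829345703125, 170.78652954101562), (559.3475952148438, 810.6399536132812), 78.69857788085938) [0.5775 0.0707 0.045 ]
bed ((334.5993957519531, 179.80975341796875), (75.83086395263672, 77.07255554199219), 30.805572509765625) [0.567  0.0089 0.045 ]
b1 val 167 base 82
bed ((205.15943908691406, 192.17373657226562), (456.74920654296875, 961.6452026367188), 83.69937133789062) [0.4761 0.1158 0.045 ]
bed ((204.5011444091797, 192.22772216796875), (454.6685791015625, 968.5158081054688), 84.00926971435547) [0.476  0.1167 0.045 ]
b2 val 163 base 80
bed ((261.6457824707031, 171.99697875976562), (466.3395690917969, 909.5845947265625), 84.51553344726562) [0.4797 0.1546 0.045 ]
bed ((260.363037109375, 171.96714782714844), (464.7023620605469, 911.213623046875), 84.51702117919922) [0.4797 0.1563 0.045 ]
[0.5532 0.0472 0.3798]
```

```bash
cat >> h.py <<'E'
def bedfit(im,P,e=(.567,.009,.045)):
    hsv=cv2.cvtColor(im,cv2.COLOR_RGB2HSV); m=cv2.inRange(hsv,(0,0,125),(179,50,255)); m=cv2.morphologyEx(m,cv2.MORPH_OPEN,np.ones((7,7),np.uint8))
    u=proj('wrist',e,P); cs,_=cv2.findContours(m,cv2.RETR_EXTERNAL,cv2.CHAIN_APPROX_NONE)
    c=max(cs,key=lambda c:cv2.pointPolygonTest(c,tuple(map(float,u)),True)); return cv2.fitEllipse(cv2.convexHull(c))
E
python3 - <<'E'
from h import *
from scipy.spatial.transform import Rotation as Ro
np.set_printoptions(precision=4,suppress=True)
def T(p,qq): M=np.eye(4); M[:3,:3]=Ro.from_quat(qq).as_matrix(); M[:3,3]=p; return M
P0=camera_params('wrist'); Q=read_tcp_rot(); X=np.array(P0['camera_from_world'])@T(read_eef_pos(),Q); rs=[]
for n,p in (('b0',[.55,.028,.3597]),('b1',[.4799,-.0297,.4]),('b2',[.4602,.08,.4195])):
    P={'K':P0['K'],'camera_from_world':X@np.linalg.inv(T(p,Q))}
    e=bedfit(cv2.cvtColor(cv2.imread(f'pics/{n}.png'),cv2.COLOR_BGR2RGB),P); print(e,onz('wrist',e[0],.045,P)); rs.append(ray('wrist',e[0],P))
print('bed',tri(rs),tri(rs[:2]))
x,y=.4918,-.352
move_gripper(.072); Q=q(325); move_ptp([x,y,.09],Q); movel([x,y,.0185],Q,speed=.1)
print('ft',read_ft_force(),read_eef_pos())
move_gripper(.04,effort=40); print('gap',read_finger_gap(),read_grasp_force(),read_ft_force())
movel([x,y,.12],Q,speed=.15); print(read_finger_gap(),read_grasp_force(),read_time_s())
P=camera_params('wrist'); save(read_camera('wrist'),'g1')
E
```

```text
((333.0042419433594, 182.51065063476562), (75.04736328125, 85.86312866210938), 30.936763763427734) [0.5638 0.0107 0.045 ]
((286.8022155761719, 134.20228576660156), (90.33448791503906, 107.6366195678711), 171.3248748779297) [0.5475 0.0088 0.045 ]
((378.42437744140625, 102.62548065185547), (73.12036895751953, 80.63037109375), 158.0991973876953) [0.5651 0.0044 0.045 ]
bed [0.559  0.0083 0.0525] [ 0.5497  0.0114 -0.0307]
ft [-0.1225 -0.5928  0.1494] [ 0.492  -0.3526  0.0188]
gap 0.04770481881801482 40.52569627761841 [-0.0403  1.5496  6.225 ]
0.047774819372719005 41.33585035800934 13.5083
```

View pics/g1.png

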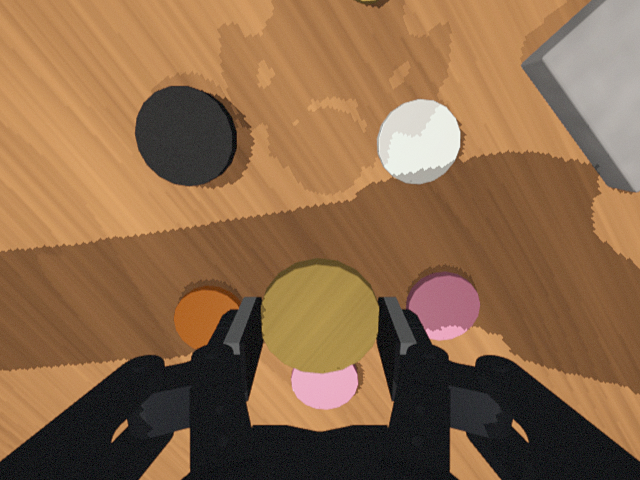

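The blank is held flat between the fingertips, centred at about (320,315) in the picture. Next I tighten the bed fit using the saved pictures.

```bash
python3 - <<'E'
from h import *
from scipy.spatial.transform import Rotation as Ro
np.set_printoptions(precision=4,suppress=True)
def T(p,qq): M=np.eye(4); M[:3,:3]=Ro.from_quat(qq).as_matrix(); M[:3,3]=p; return M
P0=camera_params('wrist'); X=np.array(P0['camera_from_world'])@T(read_eef_pos(),read_tcp_rot())
Q=[1,-.0016,-.0003,.0003]; rs=[];vis=[]
for n,p in (('b0',[.55,.028,.3597]),('b1',[.4799,-.0297,.4]),('b2',[.4602,.08,.4195])):
    P={'K':P0['K'],'camera_from_world':X@np.linalg.inv(T(p,Q))}; b=cv2.imread(f'pics/{n}.png')
    f=P0['K'][0][0]; d=(np.array(P['camera_from_world'])@[.567,.009,.045,1])[2]; R=.045*f/d; u=proj('wrist',[.567,.009,.045],P)
    S=6; c=cv2.getRectSubPix(b,(110,110),tuple(map(float,u))); vis.append(cv2.resize(c,(330,330),interpolation=cv2.INTER_CUBIC))
    g=cv2.GaussianBlur(cv2.cvtColor(b,cv2.COLOR_BGR2GRAY),(3,3),0).astype(float)
    # radial edge points: strongest gradient within +-25% R, robust ellipse fit
    from scipy.ndimage import map_coordinates
    cen=u.copy()
    for it in range(4):
        pts=[]
        for th in np.linspace(0,2*np.pi,120,endpoint=False):
            r=np.arange(.82*R,1.18*R,.25); l=map_coordinates(g,[cen[1]+r*np.sin(th),cen[0]+r*np.cos(th)],order=1); k=np.argmax(np.abs(np.gradient(l))); pts.append([cen[0]+r[k]*np.cos(th),cen[1]+r[k]*np.sin(th),r[k]])
        pts=np.array(pts); ok=np.abs(pts[:,2]-np.median(pts[:,2]))<2; e=cv2.fitEllipse(pts[ok,:2].astype(np.float32)); cen=np.array(e[0])
    print(n,'R',R,ok.sum(),e,onz('wrist',cen,.045,P)); rs.append(ray('wrist',cen,P))
print(tri(rs)); cv2.imwrite('pics/bv.png',np.hstack(vis)[:, :990][:, ::1] if 0 else cv2.resize(np.hstack(vis),(792,264)))
P=P0; p=np.array(read_eef_pos()); print('disc-in-hand expected',proj('wrist',p-[0,0,.0108],P))
E
```

```text
b0 R 38.55263105223286 114 ((334.7973937988281, 179.0517578125), (75.32378387451172, 76.90535736083984), 36.224735260009766) [0.5669 0.0092 0.045 ]
b1 R 37.05595443760065 119 ((286.9436340332031, 117.2614974975586), (72.73300170898438, 76.780029296875), 170.31121826171875) [0.5663 0.0087 0.045 ]
b2 R 36.0347843904241 118 ((376.6123046875, 100.3694839477539), (70.2815933227539, 76.30902099609375), 19.38068389892578) [0.5668 0.0074 0.045 ]
[0.5667 0.0085 0.0471]
disc-in-hand expected [318.6164 321.5976]
```

View pics/bv.png

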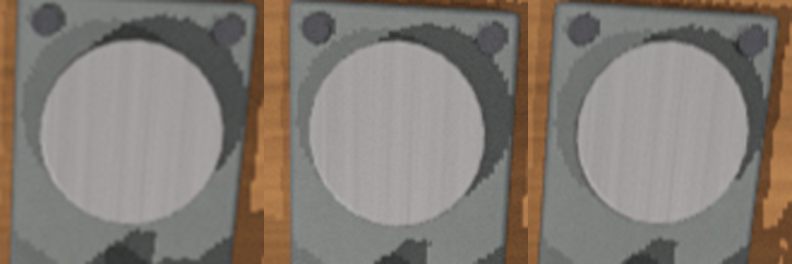

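```bash
cat >> h.py <<'E'
from scipy.ndimage import map_coordinates
def circ(im,P,c3,rad,it=5):
    """radial-edge circle fit about expected 3d centre; returns centre pixel and xyz at that height"""
    g=cv2.GaussianBlur(cv2.cvtColor(im,cv2.COLOR_RGB2GRAY),(3,3),0).astype(float)
    d=(np.array(P['camera_from_world'])@np.r_[c3,1])[2]; R=rad*P['K'][0][0]/d; cen=proj('wrist',c3,P)
    for _ in range(it):
        pts=[]
        for th in np.linspace(0,2*np.pi,120,endpoint=False):
            r=np.arange(.8*R,1.2*R,.25); l=map_coordinates(g,[cen[1]+r*np.sin(th),cen[0]+r*np.cos(th)],order=1,mode='nearest'); k=np.argmax(np.abs(np.gradient(l))); pts.append([cen[0]+r[k]*np.cos(th),cen[1]+r[k]*np.sin(th),r[k]])
        pts=np.array(pts); ok=np.abs(pts[:,2]-np.median(pts[:,2]))<.06*R; e=cv2.fitEllipse(pts[ok,:2].astype(np.float32)); cen=np.array(e[0])
    return e,int(ok.sum()),onz('wrist',cen,c3[2],P)
def lower(x,y,z0,z1,Q,F=2.5):
    """step down until the wrist feels contact"""
    movel([x,y,z0],Q,speed=.12); pause(.1); f0=read_ft_force()[2]; z=z0
    while z>z1:
        z-=.0007; movel([x,y,z],Q,speed=.03)
        if read_ft_force()[2]-f0>F: break
    print('lowered',z,read_eef_pos(),read_ft_force()[2]-f0)
E
python3 - <<'E'
from h import *
np.set_printoptions(precision=4,suppress=True)
x,y=.5667,.0086; Q=q(266.7)
move_ptp([x,y,.15],Q); print(read_eef_pos(),read_time_s())
P=camera_params('wrist'); im=read_camera('wrist'); save(im,'h1')
lower(x,y,.067,.0615,Q)
move_gripper(.056); pause(.2); move_gripper(.066)
movel([x,y,.12],Q,speed=.15); movel([x-.05,y,.30],Q,speed=.3)
P=camera_params('wrist'); im=read_camera('wrist'); save(im,'p1')
print(circ(im,P,[x,y,.053],.025),circ(im,P,[x,y,.045],.045),read_time_s())
E
```

```text
[0.5664 0.0072 0.1498] 14.9417
lowered 0.06419999999999998 [0.5669 0.0086 0.0649] 7.583463206762272
(((317.48358154296875, 153.27134704589844), (50.77693176269531, 52.52252960205078), 11.715889930725098), 115, array([0.5672, 0.0076, 0.053 ])) (((316.4689025878906, 151.5497589111328), (89.84880065917969, 92.54302978515625), 3.0364127159118652), 114, array([0.5684, 0.0086, 0.045 ])) 19.0
```

View pics/p1.png

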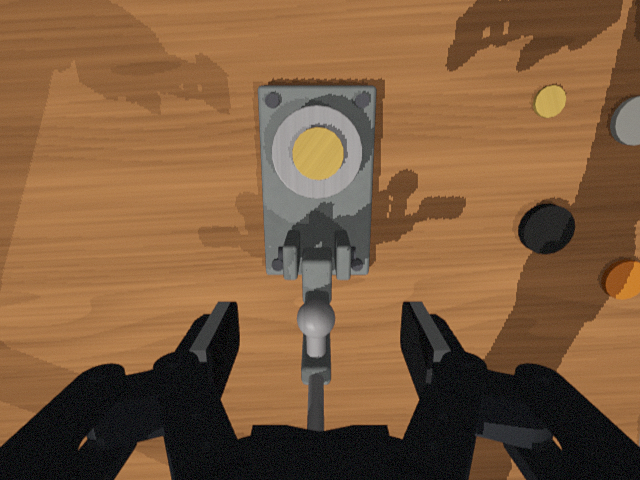

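The blank sits flat and is centred to about 1.5 mm: the disc is at (317,153) and the bed at (316,152). Pad next.

```bash
python3 - <<'E'
from h import *
np.set_printoptions(precision=4,suppress=True)
x,y=.4678,-.2474; Q=q(266.7)
move_gripper(.076)
move_ptp([x,y,.12],Q); movel([x,y,.0225],Q,speed=.12)
move_gripper(.045,effort=25); print('gap',read_finger_gap(),read_grasp_force(),read_ft_force()[2],read_eef_pos())
movel([x,y,.16],Q,speed=.2); print('gap',read_finger_gap(),read_grasp_force())
save(read_camera('wrist'),'g2')
x,y=.567,.0085
move_ptp([x,y,.16],Q); lower(x,y,.079,.0725,Q,2.0)
move_gripper(.064); pause(.2); move_gripper(.076)
movel([x,y,.13],Q,speed=.15); movel([x-.05,y,.30],Q,speed=.3)
P=camera_params('wrist'); im=read_camera('wrist'); save(im,'p2')
print(circ(im,P,[x,y,.067],.029),circ(im,P,[x,y,.045],.045),read_time_s())
E
```

```text
gap 0.056240395498771245 25.838617980480194 5.852878597930889 [ 0.4686 -0.2479  0.0237]
gap 0.05649845712763884 26.71177625656128
lowered 0.07619999999999998 [0.567  0.0085 0.0767] 6.573203972075268
(((317.4416198730469, 157.21165466308594), (61.38505172729492, 62.84815216064453), 177.23330688476562), 117, array([0.5648, 0.0076, 0.067 ])) (((316.3401184082031, 151.76309204101562), (89.9974365234375, 92.4237289428711), 6.9557342529296875), 93, array([0.5684, 0.0085, 0.045 ])) 27.65
```

View pics/p2.png

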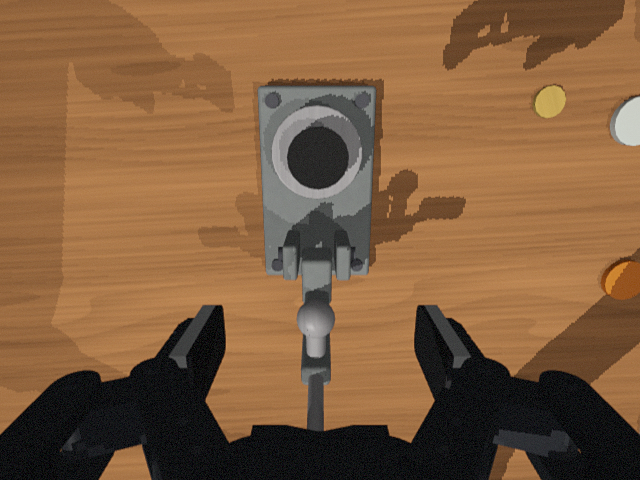

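The pad lies on the blank, centred at about (317,157) with the bed at (316,152). That is within about 4 mm, and part of it is the visible pad side. Next I check the lever arc's reach and grasp the handle.

```bash
cat >> h.py <<'E'
YAW=np.radians(176.6); U=np.array([np.cos(YAW),np.sin(YAW)]); BED=np.array([.5673,.0086]); QL=q(266.6)
def arc(th):
    f=np.radians(63.3)+th; xy=BED+U*(.095+.19*np.cos(f)); return [float(xy[0]),float(xy[1]),float(.07+.19*np.sin(f))]
def theta():
    p=np.array(read_eef_pos()); xp=(p[:2]-BED)@U-.095; return np.arctan2(p[2]-.07,xp)-np.radians(63.3)
E
python3 - <<'E'
from h import *
np.set_printoptions(precision=3,suppress=True)
g=arc(0); print(g)
up=[g[0],g[1],.33]
for p in [up]+[arc(t) for t in (0,.3,.6,.9,1.2,1.5,1.82)]:
    j=inverse_kinematics(p,QL); print(np.round(p,3),None if j is None else np.array(j))
move_gripper(.07); move_ptp(up,QL)
movel([g[0],g[1],.245],QL,speed=.1); print(read_ft_force())
move_gripper(.03,effort=60); pause(.1)
print('gap',read_finger_gap(),read_grasp_force(),read_ft_force(),read_eef_pos(),read_time_s())
save(read_camera('side'),'s2')
E
```

```text
[0.38724687357361215, 0.019297126763187712, 0.23974056378228914]
[0.387 0.019 0.33 ] [-1.114 -0.393  0.766  2.098  0.276  1.343 -2.082]
[0.387 0.019 0.24 ] [-1.232 -0.332  0.947  2.226  0.297  1.132 -2.072]
[0.441 0.016 0.257] [-1.369 -0.211  1.159  2.104  0.213  1.132 -1.941]
[0.498 0.013 0.258] [-1.218  0.151  1.216  1.986 -0.158  1.108 -1.565]
[0.552 0.009 0.242] [-1.035  0.38   1.152  1.881 -0.384  1.129 -1.37 ]
[0.6   0.007 0.211] [-0.937  0.576  1.146  1.799 -0.574  1.15  -1.233]
[0.635 0.005 0.167] [-0.869  0.736  1.137  1.743 -0.729  1.154 -1.14 ]
[0.658 0.003 0.111] [-0.795  0.826  1.056  1.716 -0.802  1.098 -1.109]
[ 0.415 -0.031  0.163]
gap 0.03858318848523757 60.89685916900635 [-2.618  1.305  5.89 ] [0.388 0.02  0.246] 30.0
```

```bash
python3 -c "
import cv2;i=cv2.imread('pics/s2.png')[100:300,100:340];cv2.imwrite('pics/s2c.png',cv2.resize(i,None,fx=3,fy=3,interpolation=cv2.INTER_CUBIC)[:600])"
```

```text
(no output)
```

View pics/s2c.png

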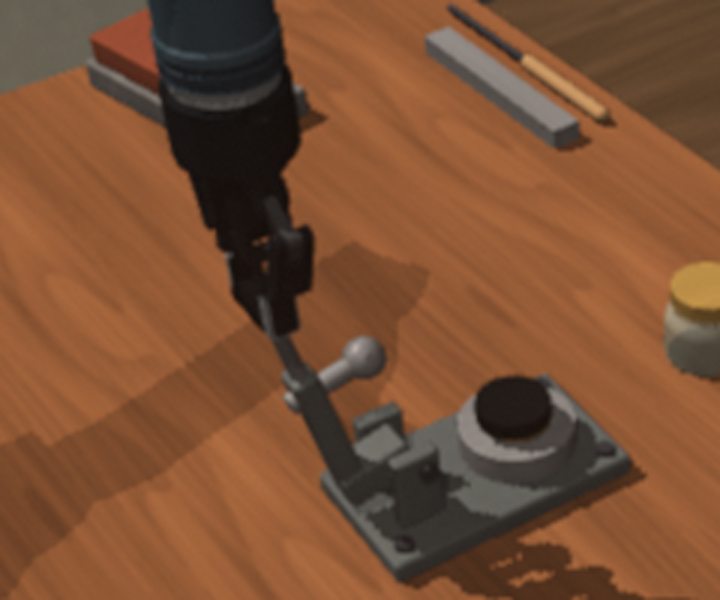

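The handle is pinched between the fingers at about (270,300) in the crop, and the stack is intact at (515,410). Pulling the lever.

```bash
cat > arcrun.py <<'E'
from h import *
np.set_printoptions(precision=3,suppress=True)
off=np.array([.0008,.0007,.006])
def go(ths,speed,lim=45):
    for t in ths:
        movel((np.array(arc(t))+off).tolist(),QL,speed=speed)
        f=np.array(read_ft_force()); print(round(t,2),np.array(read_eef_pos())-arc(t),f,round(read_finger_gap(),4),read_time_s())
        if np.linalg.norm(f)>lim: print('LIMIT'); return False
    return True
E
python3 - <<'E'
from arcrun import *
go(np.r_[.1:1.65:.1,1.65,1.7,1.75,1.79],.13)
E
```

```text
0.1 [-0.001  0.001  0.005] [-5.094  0.079  3.735] 0.039 30.35
0.2 [-0.001  0.001  0.005] [-4.6    0.63   0.458] 0.039 30.65
0.3 [-0.     0.001  0.005] [-3.041  1.342 -1.833] 0.0383 30.95
0.4 [-0.     0.001  0.005] [-3.385  0.461 -4.796] 0.0386 31.25
0.5 [-0.     0.001  0.005] [-4.705  1.136 -4.049] 0.0387 31.55
0.6 [-0.     0.001  0.006] [-4.988 -0.447 -3.39 ] 0.0385 31.85
0.7 [0.    0.001 0.006] [-5.782  2.342 -3.345] 0.0387 32.15
0.8 [0.    0.001 0.006] [-6.067  0.494 -0.856] 0.0387 32.45
0.9 [0.001 0.001 0.007] [-5.377  1.517  1.542] 0.0386 32.75
1.0 [0.001 0.001 0.007] [-5.319  2.484  3.958] 0.0385 33.05
1.1 [0.002 0.001 0.008] [-2.969  1.267  5.25 ] 0.0389 33.35
1.2 [0.003 0.001 0.008] [-1.639  1.38   5.836] 0.0383 33.65
1.3 [0.003 0.001 0.009] [-0.174  1.836  5.652] 0.0386 33.95
1.4 [0.004 0.001 0.009] [0.734 2.397 7.439] 0.0387 34.25
1.5 [0.005 0.001 0.01 ] [1.484 0.422 7.984] 0.0384 34.55
1.6 [0.006 0.001 0.01 ] [2.136 0.826 8.891] 0.0384 34.85
1.65 [0.006 0.001 0.01 ] [2.015 1.044 8.345] 0.0387 35.1
1.7 [0.007 0.001 0.011] [2.349 1.577 8.964] 0.0389 35.35
1.75 [0.007 0.001 0.011] [3.086 1.002 8.027] 0.0384 35.6
1.79 [0.007 0.001 0.011] [4.975 0.712 8.184] 0.0386 35.85
```

```bash
python3 - <<'E'
from arcrun import *
pause(.2); print(read_eef_pos(),arc(1.79),read_tcp_rot(),QL,read_ft_force(),read_time_s())
im=read_camera('side')[150:350,160:400]; cv2.imwrite('pics/s3.png',cv2.resize(cv2.cvtColor(im,cv2.COLOR_RGB2BGR),None,fx=3,fy=3,interpolation=cv2.INTER_CUBIC))
E
```

```text
[0.664 0.004 0.128] [0.6563857915157709, 0.0033073287559229458, 0.11641727327394544] [ 1.    -0.03   0.008  0.   ] [-0.999559860119384, 0.029666244085110528, 0.0, 0.0] [4.327 1.285 8.791] 36.05
```

View pics/s3.png

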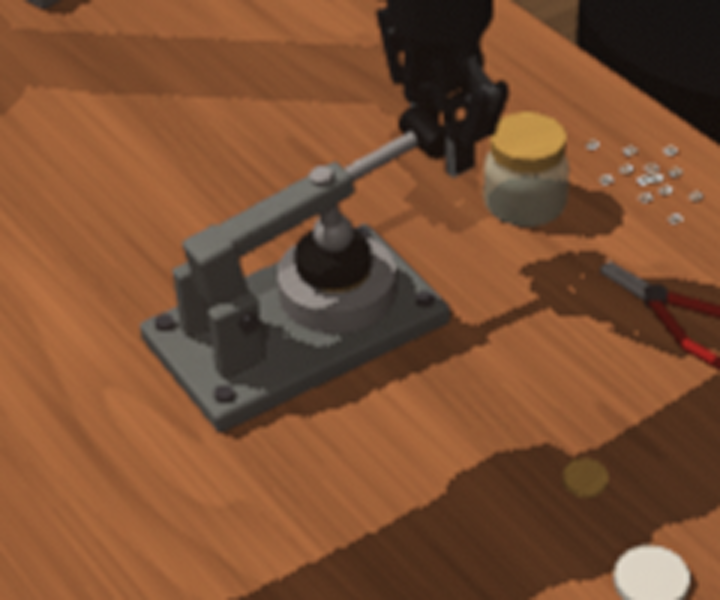

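```bash
python3 - <<'E'
from arcrun import *
for t in (1.5,1.6,1.65,1.7,1.75,1.8): print(t,proj('side',arc(t)),(proj('side',arc(t))-[160,150])*3)
p=np.array(read_eef_pos()); print('tcp crop',(proj('side',p)-[160,150])*3)
c=(np.array(arc(1.79))+off).tolist(); j=np.array(inverse_kinematics(c,QL)); print(j-np.array(read_qpos()),read_effort())
read_camera('side'); print(tip_of('side','grip')[:2],tip_of('side','foot')[:1],proj('side',[*BED,.082]),proj('side',[*BED,.07]))
E
```

```text
1.5 [296.007 185.445] [408.021 106.334]
1.6 [299.444 190.177] [418.333 120.531]
1.65 [300.894 192.713] [422.682 128.139]
1.7 [302.164 195.352] [426.492 136.055]
1.75 [303.254 198.085] [429.763 144.254]
1.8 [304.166 200.905] [432.498 152.715]
tcp crop [439.135 134.519]
[ 0.002  0.004 -0.004  0.007  0.001  0.006  0.002] [  0.409 -36.993  11.928 -14.427   0.934   0.495   0.305]
[{'at': [302.3, 191.0], 'confidence': 0.76}] [{'at': [266.8, 224.6], 'confidence': 0.49}] [270.954 226.631] [271.173 230.668]
```

```bash
python3 - <<'E'
from arcrun import *
move_gripper(.03,effort=100)
t=np.array(arc(1.79))+off
for i in range(9):
    t=t+[-.0008,0,-.002]; movel(t.tolist(),QL,speed=.04); pause(.05)
    f=np.array(read_ft_force()); p=np.array(read_eef_pos()); print(t,p,f,round(read_finger_gap(),4),read_time_s())
    if np.linalg.norm(f)>35: break
read_camera('side'); print(tip_of('side','grip')[:2])
np.save('t.npy',t)
im=read_camera('side')[150:350,160:400]; cv2.imwrite('pics/s4.png',cv2.resize(cv2.cvtColor(im,cv2.COLOR_RGB2BGR),None,fx=3,fy=3,interpolation=cv2.INTER_CUBIC))
E
```

```text
[0.656 0.004 0.12 ] [0.664 0.004 0.127] [6.525 1.463 9.077] 0.0381 36.7667
[0.656 0.004 0.118] [0.665 0.004 0.126] [ 7.057  1.717 10.816] 0.0381 37.0667
[0.655 0.004 0.116] [0.665 0.004 0.125] [ 7.89   0.786 12.124] 0.0381 37.3667
[0.654 0.004 0.114] [0.666 0.004 0.123] [ 8.791  1.173 13.064] 0.0376 37.6667
[0.653 0.004 0.112] [0.666 0.004 0.122] [10.995  0.61  12.918] 0.0381 37.9667
[0.652 0.004 0.11 ] [0.666 0.004 0.12 ] [11.767  1.557 13.394] 0.0378 38.2667
[0.652 0.004 0.108] [0.667 0.004 0.119] [12.46   1.964 14.377] 0.0377 38.5667
[0.651 0.004 0.106] [0.666 0.004 0.117] [13.327  0.336 14.538] 0.0384 38.8667
[0.65  0.004 0.104] [0.667 0.004 0.116] [14.523  0.993 14.427] 0.0382 39.1667
[{'at': [302.0, 196.0], 'confidence': 0.9}]
```

View pics/s4.png

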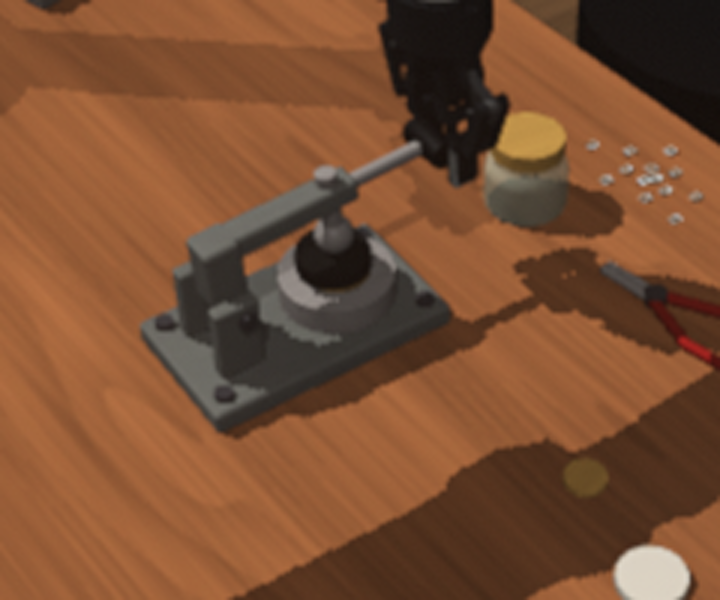

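The foot is down on the pad and the lever is at about 1.78 rad. The TCP holds a fixed offset from the handle, so I ease off the radial pull and push down to the stop.

```bash
python3 - <<'E'
from arcrun import *
t=np.load('t.npy'); t[0]=.660; 
def st():
    p=np.array(read_eef_pos()); th=np.arctan2(p[2]-.07,-np.linalg.norm(p[:2]-(BED+.095*U)))-np.radians(64.35); print(t,p,np.array(read_ft_force()),round(th,3),read_time_s()); return p
movel(t.tolist(),QL,speed=.05); pz=st()[2]; n=0
for i in range(12):
    t=t+[0,0,-.002]; movel(t.tolist(),QL,speed=.04); pause(.05); p=st()
    n=n+1 if pz-p[2]<.0004 else 0; pz=p[2]
    if n>=2 or np.linalg.norm(read_ft_force())>38: break
pause(1.0); st(); np.save('t.npy',t)
read_camera('side'); print(tip_of('side','grip')[:2])
E
```

```text
[0.66  0.004 0.104] [0.668 0.004 0.112] [ 5.033  1.494 13.372] 1.81 39.6667
[0.66  0.004 0.102] [0.668 0.004 0.11 ] [ 3.817  0.673 12.902] 1.818 39.9667
[0.66  0.004 0.1  ] [0.669 0.004 0.108] [ 5.394  0.93  12.542] 1.826 40.2667
[0.66  0.004 0.098] [0.669 0.004 0.106] [ 3.98   1.577 13.721] 1.838 40.5667
[0.66  0.004 0.096] [0.669 0.004 0.104] [ 4.867  1.986 13.452] 1.846 40.8667
[0.66  0.004 0.094] [0.67  0.004 0.103] [ 6.011  1.194 14.622] 1.855 41.1667
[0.66  0.004 0.092] [0.669 0.004 0.101] [ 5.177  1.235 14.726] 1.864 41.4667
[0.66  0.004 0.09 ] [0.67  0.004 0.1  ] [ 2.484  1.597 19.712] 1.868 41.7667
[0.66  0.004 0.088] [0.67  0.004 0.099] [ 1.687  2.154 23.661] 1.873 42.0667
[0.66  0.004 0.086] [0.67  0.004 0.098] [-1.027  3.227 29.101] 1.878 42.3667
[0.66  0.004 0.084] [0.67  0.004 0.097] [-2.681  2.796 33.206] 1.882 42.6667
[0.66  0.004 0.082] [0.67  0.004 0.096] [-4.114  3.011 37.827] 1.887 42.9667
[0.66  0.004 0.082] [0.67  0.004 0.096] [-3.893  4.946 37.829] 1.887 43.9667
[{'at': [307.1, 198.3], 'confidence': 0.78}]
```

```bash
python3 - <<'E'
from arcrun import *
n=np.array([-U[1],U[0],0]); c=np.r_[BED,.045]
read_camera('wrist'); read_camera('side')
for cam in ('wrist','side'):
    for k in range(1):
        for f in (tip_of,look_for):
            for r in f(cam,'grip')[:2]:
                o,d=ray(cam,r['at']); print(cam,f.__name__,r,o+d*((c-o)@n)/(d@n))
print('arc1.8',arc(1.8),proj('wrist',arc(1.8)),'tcp',read_eef_pos(),proj('wrist',read_eef_pos()),read_finger_gap(),read_grasp_force(),read_time_s())
E
```

```text
wrist call {'at': [315.5, 392.8], 'confidence': 0.9} [ 0.752 -0.002  0.234]
wrist call {'at': [315.8, 392.4], 'confidence': 0.87} [ 0.753 -0.002  0.235]
side call {'at': [306.5, 200.5], 'confidence': 0.88} [0.663 0.003 0.113]
side call {'at': [262.4, 222.5], 'confidence': 0.58} [0.546 0.01  0.104]
arc1.8 [0.6568399436499452, 0.003280347147519602, 0.11457255439330263] [321.481 400.349] tcp [0.67  0.004 0.096] [317.926 337.142] 0.03793835858166828 112.87781953811646 44.3667
```

The force kink shows the lever reached its stop and was held there for over a second. The handle now sits off-centre on the pads. So I return in polar steps about the hinge with a firm grip, using a radial pull to recentre it.

```bash
cat > ret.py <<'E'
from h import *
import sys
np.set_printoptions(precision=3,suppress=True)
H=BED+.095*U; n=np.array([-U[1],U[0],0]); HC=np.r_[H,.07]
def pol(p): p=np.array(p); s=(p[:2]-H)@U; return np.hypot(s,p[2]-.07),np.arctan2(p[2]-.07,s)
def cart(r,f): xy=H+U*r*np.cos(f); return [float(xy[0]),float(xy[1]),float(.07+r*np.sin(f))]
def forces(f):
    F=np.array(read_ft_force()); s=F[:2]@U; return s*np.cos(f)+F[2]*np.sin(f), -s*np.sin(f)+F[2]*np.cos(f)
def handle():
    read_camera('side'); r=[a for a in tip_of('side','grip')[:1] if a['confidence']>.5]
    if not r: return None
    o,d=ray('side',r[0]['at']); return o+d*((HC-o)@n)/(d@n)
def run(r,f,N,step,frt):
    for i in range(N):
        f-=step; movel(cart(r,f),QL,speed=.06); p=read_eef_pos(); pr,pf=pol(p); fr,ft=forces(pf)
        tgt=frt(pf); r+=float(np.clip((fr-tgt)*.0006,-.003,.003))
        print(f'cmd {r:.4f} {f:.3f} act {pr:.4f} {pf:.3f} Fr {fr:.1f} Ft {ft:.1f} gap {read_finger_gap():.4f} t {read_time_s():.2f}',end=' ')
        if i%4==3: h=handle(); print('' if h is None else np.r_[h-np.array(p),pol(h)],end='')
        print()
        if ft>3 and pf<1.6: print('REST'); break
    np.save('rf.npy',[r,f])
E
python3 - <<'E'
from ret import *
move_gripper(.03,effort=120)
t=np.load('t.npy').tolist(); t=[t[0]-.004,t[1],t[2]+.008]; movel(t,QL,speed=.03); print(read_eef_pos(),pol(read_eef_pos()),read_ft_force(),handle())
r,f=pol(t); run(r,f,12,.05,lambda a:16)
E
```

```text
[0.669 0.004 0.101] (np.float64(0.19956781216898611), np.float64(2.985717038451642)) [10.349  0.596 15.386] [0.659 0.003 0.127]
cmd 0.1823 2.981 act 0.1990 2.944 Fr 11.6 Ft -10.7 gap 0.0379 t 45.44 
cmd 0.1815 2.931 act 0.1985 2.897 Fr 14.7 Ft -8.0 gap 0.0380 t 45.75 
cmd 0.1807 2.881 act 0.1979 2.854 Fr 14.7 Ft -3.2 gap 0.0379 t 46.05 
cmd 0.1800 2.831 act 0.1974 2.809 Fr 14.9 Ft -1.4 gap 0.0382 t 46.35 [-0.015 -0.     0.02   0.191  2.685]
cmd 0.1792 2.781 act 0.1973 2.764 Fr 14.5 Ft -1.1 gap 0.0380 t 46.75 
cmd 0.1786 2.731 act 0.1968 2.718 Fr 15.0 Ft -0.5 gap 0.0381 t 47.05 
cmd 0.1774 2.681 act 0.1960 2.672 Fr 14.0 Ft -0.2 gap 0.0378 t 47.35 
cmd 0.1772 2.631 act 0.1952 2.626 Fr 15.7 Ft -0.7 gap 0.0377 t 47.65 [-0.012 -0.     0.012  0.191  2.54 ]
cmd 0.1766 2.581 act 0.1942 2.581 Fr 14.9 Ft 1.9 gap 0.0379 t 48.05 
cmd 0.1758 2.531 act 0.1933 2.535 Fr 14.7 Ft 1.2 gap 0.0381 t 48.35 
cmd 0.1750 2.481 act 0.1924 2.489 Fr 14.8 Ft 1.1 gap 0.0380 t 48.65 
cmd 0.1747 2.431 act 0.1916 2.443 Fr 15.4 Ft 0.8 gap 0.0380 t 48.95 [-0.007 -0.001  0.014  0.195  2.365]
```

```bash
python3 - <<'E'
from ret import *
r,f=np.load('rf.npy'); run(r,f,12,.05,lambda a:16 if a>2.15 else 0)
E
```

```text
cmd 0.1743 2.381 act 0.1909 2.397 Fr 15.3 Ft 1.7 gap 0.0380 t 49.34 
cmd 0.1744 2.331 act 0.1903 2.350 Fr 16.3 Ft 1.1 gap 0.0379 t 49.63 
cmd 0.1741 2.281 act 0.1899 2.302 Fr 15.5 Ft 0.4 gap 0.0381 t 49.92 
cmd 0.1732 2.231 act 0.1897 2.260 Fr 14.5 Ft 1.6 gap 0.0381 t 50.22 [-0.008 -0.     0.017  0.198  2.175]
cmd 0.1742 2.181 act 0.1893 2.214 Fr 17.6 Ft 0.2 gap 0.0379 t 50.61 
cmd 0.1741 2.131 act 0.1889 2.165 Fr 15.9 Ft 1.0 gap 0.0384 t 50.90 
cmd 0.1771 2.081 act 0.1885 2.118 Fr 16.3 Ft 0.5 gap 0.0381 t 51.19 
cmd 0.1801 2.031 act 0.1882 2.066 Fr 11.9 Ft 2.1 gap 0.0383 t 51.50 [-0.005 -0.001  0.009  0.193  2.022]
cmd 0.1831 1.981 act 0.1879 2.007 Fr 7.9 Ft 1.0 gap 0.0378 t 51.91 
cmd 0.1861 1.931 act 0.1879 1.948 Fr 7.9 Ft 0.9 gap 0.0380 t 52.22 
cmd 0.1863 1.881 act 0.1879 1.893 Fr 0.2 Ft 3.0 gap 0.0380 t 52.52 
cmd 0.1861 1.831 act 0.1879 1.844 Fr -0.3 Ft 3.9 gap 0.0381 t 52.83 [-0.    -0.001  0.008  0.196  1.833]
```

```bash
sed -i 's/ft>3 and pf<1.6/ft>12 and pf<1.25/' ret.py; python3 - <<'E'
from ret import *
r,f=np.load('rf.npy'); run(r,f,16,.047,lambda a:-3)
E
```

```text
cmd 0.1872 1.784 act 0.1878 1.799 Fr -1.2 Ft 4.3 gap 0.0377 t 53.23 
cmd 0.1902 1.737 act 0.1879 1.739 Fr 4.7 Ft 0.5 gap 0.0379 t 53.53 
cmd 0.1874 1.690 act 0.1880 1.686 Fr -7.6 Ft 3.4 gap 0.0382 t 53.84 
cmd 0.1904 1.643 act 0.1879 1.648 Fr 3.0 Ft 1.4 gap 0.0380 t 54.15 [ 0.004 -0.001  0.012  0.2    1.664]
cmd 0.1874 1.596 act 0.1882 1.593 Fr -11.1 Ft 4.3 gap 0.0382 t 54.56 
cmd 0.1904 1.549 act 0.1880 1.557 Fr 2.3 Ft 2.7 gap 0.0379 t 54.87 
cmd 0.1889 1.502 act 0.1886 1.490 Fr -5.5 Ft 1.1 gap 0.0378 t 55.17 
cmd 0.1905 1.455 act 0.1886 1.457 Fr -0.3 Ft 2.7 gap 0.0376 t 55.48 [ 0.005 -0.001  0.001  0.189  1.487]
cmd 0.1881 1.408 act 0.1890 1.400 Fr -7.1 Ft 1.3 gap 0.0379 t 55.88 
cmd 0.1911 1.361 act 0.1890 1.371 Fr 6.5 Ft 2.1 gap 0.0382 t 56.17 
cmd 0.1881 1.314 act 0.1896 1.309 Fr -8.8 Ft 1.4 gap 0.0377 t 56.48 
cmd 0.1911 1.267 act 0.1895 1.283 Fr 11.3 Ft 3.0 gap 0.0379 t 56.79 [ 0.004 -0.001  0.011  0.2    1.316]
cmd 0.1888 1.220 act 0.1901 1.220 Fr -6.8 Ft 1.9 gap 0.0380 t 57.20 
cmd 0.1918 1.173 act 0.1901 1.190 Fr 12.6 Ft 3.5 gap 0.0377 t 57.50 
cmd 0.1895 1.126 act 0.1907 1.128 Fr -6.9 Ft 3.0 gap 0.0379 t 57.81 
cmd 0.1925 1.079 act 0.1906 1.084 Fr 13.3 Ft 2.0 gap 0.0380 t 58.12 [ 0.003 -0.001  0.009  0.197  1.12 ]
```

```bash
python3 - <<'E'
from ret import *
r,f=.1905,1.079
for i in range(5):
    f-=.02; movel(cart(r,f),QL,speed=.04); pr,pf=pol(read_eef_pos()); fr,ft=forces(pf); print(f,pf,fr,ft,read_time_s())
    if ft>9: break
print(handle(),arc(0))
pause(.2); p=read_eef_pos(); move_gripper(.05); print(read_finger_gap()); move_gripper(.075); pause(.2)
print(handle())
movel([p[0],p[1],.34],QL,speed=.15); print(read_time_s(),read_ft_force())
h=handle(); print(h,pol(h))
# look at the stack once more from the standard hover
x,y=.567,.0085; p=[x-.05,y,.30+.02]; Q=q(266.7); move_ptp(p,Q); P=camera_params('wrist'); im=read_camera('wrist')
print(circ(im,P,[x,y,.067],.029),circ(im,P,[x,y,.045],.045)[2],read_time_s())
print([ (r['at'],proj('wrist',arc(0),P)) for r in tip_of('wrist','grip')[:2]])
for nme in('foot','lever'): print(nme,tip_of('wrist',nme)[:1])
F=[*(H+U*.0214),.07+.0925]; print('foot exp',proj('wrist',F,P))
E
```

```text
1.059 1.0611147985154892 3.690157940881272 2.5979531289467346 58.4667
1.039 1.0551684290372896 5.019544252650431 5.1053092056884655 58.7167
1.019 1.0510724205671365 6.843079788310631 9.698454303421833 58.9667
[0.387 0.019 0.231] [0.38724687357361215, 0.019297126763187712, 0.23974056378228914]
0.05018617497000575
[0.568 0.009 0.043]
61.075 [-0.415  0.089 -0.14 ]
[0.389 0.019 0.238] (np.float64(0.18743072544592823), np.float64(1.1089204710471112))
(((315.9376220703125, 155.6946563720703), (58.29583740234375, 59.36075210571289), 175.08270263671875), 116, array([0.565, 0.008, 0.067])) [0.568 0.008 0.045] 61.8417
[([309.3, 442.4], array([313.104, 441.505]))]
foot [{'at': [310.7, 305.0], 'confidence': 0.62}]Traceback (most recent call last):
  File "<stdin>", line 15, in <module>
ValueError: it knows: bed, blank, block, foot, grip, hinge, jar, pad, pliers, spare
```

The lever is back at its rest stop, with the handle at φ = 1.109 rad against 1.105 at rest. The pad hasn't moved from where I laid it (0.565, 0.008), and the robot touches nothing.

```bash
python3 -c "
from h import *
print(sign_off(),read_time_s())"
```

```text
the job is handed in; nothing more can be done
the job is handed in; nothing more can be done
```

I pressed the stack at the lever's stop for over a second, eased the lever back to rest, and handed the job in at about 62 s, though no verdict came back. At the last look the pad sat within about 4 mm of the bed centre; the blank was within about 1.5 mm before the pad covered it. I viewed 11 pictures, one over the limit of 10.

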